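Gather a hub's parts into the sorting tray

ROBOT

A 7-joint arm with a two-finger parallel gripper is mounted at the origin on the work surface. World frame = base frame: x ahead of the robot, y to its left, z up, the work surface at z = 0. Lengths are in mm, angles in rad, forces in N, time in s.
With the tool pointing down it reaches from about 425 to 950 mm from the base axis. Payload 4.7 kg.
Tool frame: the origin (TCP) lies at the very end of the fingers, on their centre line; the grasp point (between the pads) lies ctrl.hold_point_z behind it (ctrl.hold_point_z is the distance from the TCP to the grasp point, in mm); z points along the fingers, y is the direction in which the jaws open and shut (so a half turn about z gives the same grasp; the last joint's range is limited). The gripper opens to 85 mm and grips with 20 to 120 N. Pads are 22 mm wide; open, the fingers measure 114 mm over their backs; the gripper's body (76 mm by 85 mm) begins 54 mm behind the grasp point. The pads swing forward as they close: fully open they stand 13 mm farther back than shut.
Start: joints at [1.079, 0.469, -0.049, 1.532, 0.024, 1.141, -0.082], TCP at [301.404, -603.99, 231.335] pointing down, gripper open.
Joint ranges: [-2.59, 2.59], [-0.33, 1.99], [-1.39, 1.29], [0.1, 2.45], [-1.04, 4.18], [0.21, 1.99], [-2.66, 2.66]. Speed limits (rad/s): [2.57, 2.57, 3.14, 3.14, 3.14, 3.14, 3.14].

INTERFACE

Orientations are given as a 3x3 rotation matrix whose columns are the frame's x, y, z axes.
In Python, from workcell import ctrl gives the robot as it stands.
- The arm moves only by the tool apply_moves, never from a script. Its arguments are lists of equal length, an entry for each row: "rot": the turn, a rotation vector about the tool's x, y, z in rad, a list of three; "offset": the shift along the tool's x, y, z in m, a list of three; "claw": the opening, from -1 (shut) to 1 (fully open), so that 0 is half open. A call has 1 to 5 rows; each row is the pose to reach, as a shift and turn from the pose measured when the call began, along the tool's axes at that moment; what a row does not reach only later rows make up. A row lasts 1/8 s, in which the tool goes at most 62.5 mm and 10.7 degrees, less where a joint would pass 70% of its speed; a pose out of reach is approached as far as the arm can. A call with a gripper value outside its range is refused whole. The fingers move at their own pace and stop on an object; the grip force is fixed at half the most. Time passes only in rows, so rows that repeat a pose let the fingers close. It gives the time, the measured TCP pose, the force and the opening at its end, in the units of the state.
- ctrl.read_state(): the state, without advancing time (a new reading comes with each control period).
- ctrl.snapshot(name): name is "scene" or "side" or "wrist"; returns a dict with "image" (400x640x3 uint8, red, green, blue), "camera_matrix" (3x3 intrinsics, pixels), "distortion" ([k1, k2, p1, p2, k3] as OpenCV has them; the pictures are not rectified), "origin" and "orientation" of the camera in the world; the wrist camera has in their place "T_tool_cam" (4x4, takes a point from camera to tool coordinates, whose origin is the TCP and whose axes are the flange's). Camera axes: x right, y up, looking along -z (the intrinsics and any distortion apply to the point x, -y, -z); pixel columns grow to the right and rows downward; lengths in mm; the calibration is good to about 2 mm. A picture is of the moment at which its call begins: read the wrist's pose just before it. There is no depth.
- ctrl.job_done(): hands the job in, once; it reports no verdict.
The state is a dict: "t": time; "joints": joint angles; "qd": joint speeds; "tau": joint torques, N m; "tool_pos": TCP position; "eef_rot": TCP orientation; "contact_force": force on the tool from outside, world axes, zero at the start; "moment": the same for the moment, N m; "width": opening from 0.0 (shut) to 1.0 (fully open).
Only numpy, scipy, OpenCV 4.12 (cv2) and the standard library are available. Lean on these libraries where they do the work, as an engineer would, in place of code of your own. Each camera call takes 0.05 s, during which the arm holds its last target.

TASK

Gather the stripped hub's four parts into the orange holders on the tray: lay the long axle flat in the long trough, the round bearing flat in the round dish, the large hexagon nut flat in the square box, and stand the tall sleeve over the upright pin, fully down. The short axle and the small nut belong to another wheel: leave them where they lie.

Things in the scene. Friction and masses are not known exactly. Their poses are not given: they have to be found in the camera images.
- long_axle_mid (a point): The long steel axle: 110 mm long, lying on the bench. The middle 46 mm is round, 16 mm in diameter; then a 23 mm square section of 16 x 16 mm at each side and a thin dark stub of 10 mm diameter at each end. The point is its centre, 8 mm above what it lies on; x runs along the axle, z up as it starts.
- bearing_mid (a point): The bearing: a flat steel ring of 50 mm outside diameter, 30 mm bore, 20 mm high, with a dark seal ring on its face, lying flat. The point is its centre on the axis, 10 mm above what it lies on; z along the axis.
- big_nut_mid (a point): The large steel hexagon nut: 40 mm across flats (46 mm across corners), 20 mm high, open in the middle (24 mm), lying flat. The point is its centre, 10 mm above what it lies on; z along its axis, x square to one of the six flats.
- sleeve_mid (a point): The sleeve: a plain aluminium tube of 34 mm outside diameter, 26 mm bore, 45 mm high, standing on end. The point is its centre on the axis, 22.5 mm above what it stands on; z along the axis.
- short_axle_mid (a point): The look-alike short steel axle, 74 mm long, otherwise like the long one (16 mm thick). To be left alone. The point is its centre, 8 mm above the bench; x along it.
- small_nut_mid (a point): The look-alike small steel hexagon nut, 28 mm across flats, 20 mm high. To be left alone. The point is its centre, 10 mm above the bench; x square to one of its flats.
- trough: The long trough, for the long axle: an orange open rectangular holder, 150 mm (its x) by 80 mm (its y) outside, 12 mm high, walls and floor 4 mm. It is fixed to a low dark steel tray (392 x 170 mm, lip 9 mm) whose four holders stand side by side, 95 mm apart, in an order that changes; none of them can be shifted. Origin at the centre of its underside, 4 mm above the bench; z up, x along the trough.
- dish: The round dish, for the bearing: an orange open round holder of 86 mm outside and 78 mm inside diameter, 12 mm high, floor 4 mm. It is fixed to a low dark steel tray (392 x 170 mm, lip 9 mm) whose four holders stand side by side, 95 mm apart, in an order that changes; none of them can be shifted. Origin at the centre of its underside, 4 mm above the bench; z up, axes as the trough's.
- square_box: The square box, for the large nut: an orange open square holder, 88 mm outside, 80 mm inside, 12 mm high, walls and floor 4 mm. It is fixed to a low dark steel tray (392 x 170 mm, lip 9 mm) whose four holders stand side by side, 95 mm apart, in an order that changes; none of them can be shifted. Origin at the centre of its underside, 4 mm above the bench; z up, axes square to its sides, x as the trough's.
- pin_base: The pin, for the sleeve: a flat orange plate 84 x 84 x 4 mm with an upright steel pin of 8 mm diameter at its centre, whose tip is 38 mm above the plate's underside. It is fixed to a low dark steel tray (392 x 170 mm, lip 9 mm) whose four holders stand side by side, 95 mm apart, in an order that changes; none of them can be shifted. Origin at the centre of its underside, 4 mm above the bench; z up, axes square to its sides, x as the trough's.
Things that resemble listed ones, but are neither listed nor needed, are in the scene too. Leave any yellow look-alike of the part that bears bearing_mid alone.

How it is judged:
By the outcome, as a careful person would: the job done as asked, in the order asked, and still so for the second after the job is handed in, with the robot touching nothing.
It also fails if it takes over 88 s, if anything falls off the work surface, if the arm or the gripper's body presses on something with over 40 N, if the wrist force passes 120 N, or if a joint passes its speed limit or range.

## Working session

There is one attempt and no reset: what is moved stays moved. The work goes in short steps, Python scripts to look and compute and a tool call to move; the robot and the scene stay as the last step left them, time stands still between calls to the robot, and variables do not carry over. Pictures are saved under pics/ and viewed, and the job is handed in when it is done.

Besides the shell and the picture viewer there is one more tool, called after ">>>" as a command line: name --argument value ..., lists and objects as JSON in quotes. apply_moves: Moves the arm, as the interface text tells. Its arguments: {"type":"object","properties":{"rot":{"type":"array"},"offset":{"type":"array"},"claw":{"type":"array"}},"required":["rot","offset","claw"]}

```bash
mkdir -p pics; ls; python3 - <<'E'
from workcell import ctrl
import cv2
s=ctrl.read_state();print(s, ctrl.hold_point_z)
for n in ("scene","side","wrist"):
    d=ctrl.snapshot(n);cv2.imwrite(f"pics/{n}0.png",d["image"][:,:,::-1])
    print(n,{k:v for k,v in d.items() if k!="image"})
E
```

```text
pics
{'t': 0.0, 'joints': array([ 1.07910867,  0.46948867, -0.04860304,  1.53368089,  0.02411561,
        1.14100408, -0.08230225]), 'qd': array([ 0.00087962,  0.00038924,  0.00022515,  0.00063159,  0.00087147,
        0.00151026, -0.00184557]), 'tau': array([ 1.09857699e-04, -5.10310829e+01, -4.63093864e-02, -2.37712008e+01,
        1.06566382e-02,  7.55341753e-03, -9.91532232e-06]), 'tool_pos': array([ 301.10088144, -603.47321957,  230.23512872]), 'eef_rot': array([[ 8.94792282e-01,  4.46481626e-01, -9.64465441e-04],
       [ 4.46482660e-01, -8.94790582e-01,  1.74602165e-03],
       [-8.34280064e-05, -1.99294379e-03, -9.99998011e-01]]), 'contact_force': array([-0.02511594, -0.12381569, -0.82110382]), 'moment': array([ 0.0100309 , -0.0675607 ,  0.01437283]), 'width': 0.9979941330648009} 18.700000000000003
scene {'camera_matrix': array([[494.58304141,   0.        , 324.7829496 ],
       [  0.        , 494.58304141, 196.85002813],
       [  0.        ,   0.        ,   1.        ]]), 'distortion': array([-0.07591266,  0.        ,  0.        ,  0.        ,  0.        ]), 'origin': array
[... 615 characters left out ...]
4536, -0.6053537 ,  0.64854844],
       [ 0.01357104,  0.72612973,  0.68742377]])}
wrist {'camera_matrix': array([[306.11864288,   0.        , 318.4616089 ],
       [  0.        , 306.11864288, 202.0465088 ],
       [  0.        ,   0.        ,   1.        ]]), 'distortion': array([0.01735976, 0.        , 0.        , 0.        , 0.        ]), 'T_tool_cam': array([[ 1.01470465e-03,  9.60596324e-01,  2.77945448e-01,
         7.01575121e+01],
       [ 9.99999485e-01, -9.82768768e-04, -2.54222780e-04,
        -5.83881123e-01],
       [ 2.89506378e-05,  2.77945563e-01, -9.60596826e-01,
        -1.41238839e+02],
       [ 0.00000000e+00,  0.00000000e+00,  0.00000000e+00,
         1.00000000e+00]])}
```

View pics/scene0.png

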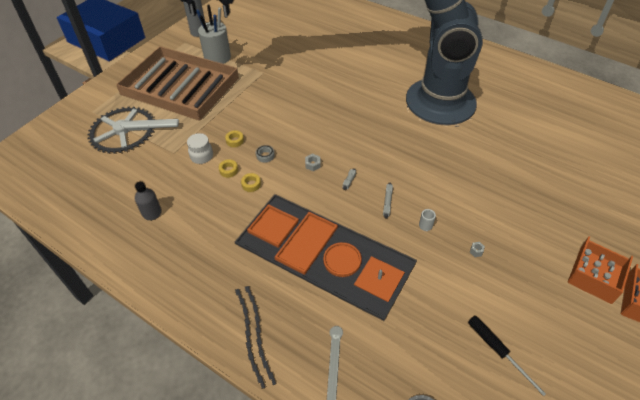

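View pics/side0.png

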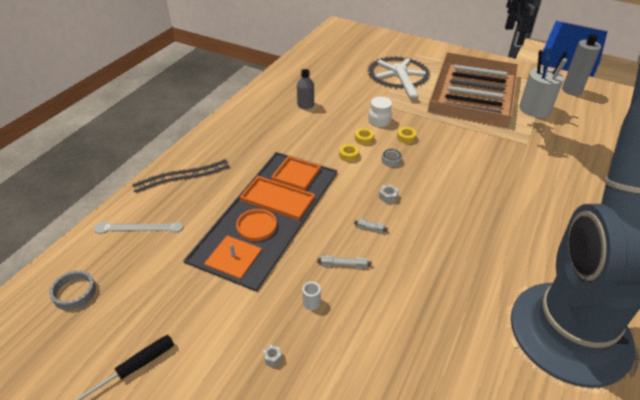

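View pics/wrist0.png

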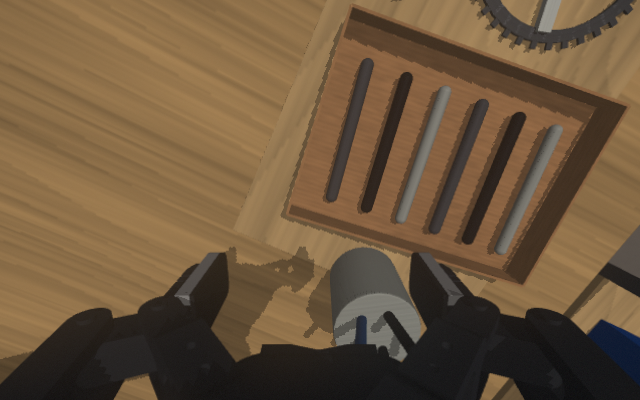

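```bash
cat > h.py <<'E'
import numpy as np, cv2
from workcell import ctrl
def cam(n):
    if n=="wrist":
        s=ctrl.read_state(); d=ctrl.snapshot(n)
        T=d["T_tool_cam"];R=s["eef_rot"]
        d["origin"]=R@T[:3,3]+s["tool_pos"]; d["orientation"]=R@T[:3,:3]
    else: d=ctrl.snapshot(n)
    return d
def back(d,uv,z):
    p=cv2.undistortPoints(np.array(uv,float).reshape(-1,1,2),d["camera_matrix"],d["distortion"])[:,0]
    r=np.c_[p[:,0],-p[:,1],-np.ones(len(p))]@d["orientation"].T
    o=d["origin"]; return o+r*((z-o[2])/r[:,2])[:,None]
def proj(d,P):
    c=(np.array(P,float).reshape(-1,3)-d["origin"])@d["orientation"]
    c=c*[1,-1,-1]
    return cv2.projectPoints(c.reshape(-1,1,3),np.zeros(3),np.zeros(3),d["camera_matrix"],d["distortion"])[0][:,0]
def save(name,img,crop=None,k=1):
    if crop: img=img[crop[1]:crop[3],crop[0]:crop[2]]
    cv2.imwrite(f"pics/{name}.png",cv2.resize(img[:,:,::-1],None,fx=k,fy=k,interpolation=cv2.INTER_CUBIC))
E
python3 - <<'E'
from h import *
a=cam("scene");b=cam("side")
save("sc1",a["image"],(220,110,500,320),2.8)
save("sd1",b["image"],(180,110,440,380),2.2)
for nm,z,ua,ub in [("bearing",10,(264,153),(392,157)),("nutA",10,(313,161),(388,193)),("axS",8,(349,179),(370,226)),("axL",8,(388,200),(345,263)),("sleeve",22,(428,220),(311,296)),("nutB",10,(477,249),(272,356)),("box",8,(272,225),(297,173)),("dish",8,(342,260),(257,225)),("trough",8,(306,243),(277,197)),("pin",8,(380,279),(233,257))]:
    print(nm,back(a,ua,z)[0].round(),back(b,ub,z)[0].round())
E
```

```text
bearing [ 476. -306.   10.] [ 474. -305.   10.]
nutA [ 428. -178.   10.] [ 432. -177.   10.]
axS [429. -65.   8.] [427. -63.   8.]
axL [435.  54.   8.] [430.  55.   8.]
sleeve [448. 169.  22.] [448. 167.  22.]
nutB [452. 300.  10.] [451. 301.  10.]
box [ 656. -143.    8.] [ 654. -141.    8.]
dish [647.  51.   8.] [644.  50.   8.]
trough [654. -45.   8.] [652. -46.   8.]
pin [643. 148.   8.] [638. 149.   8.]
```

View pics/sc1.png

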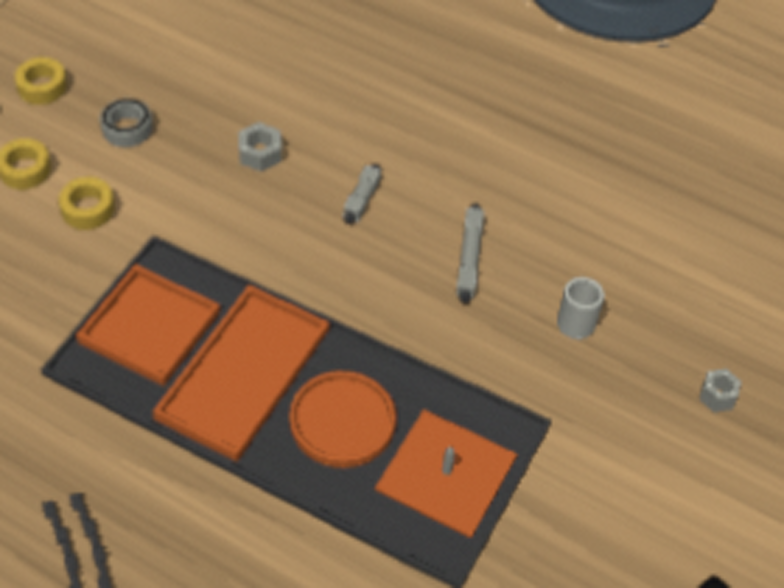

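View pics/sd1.png

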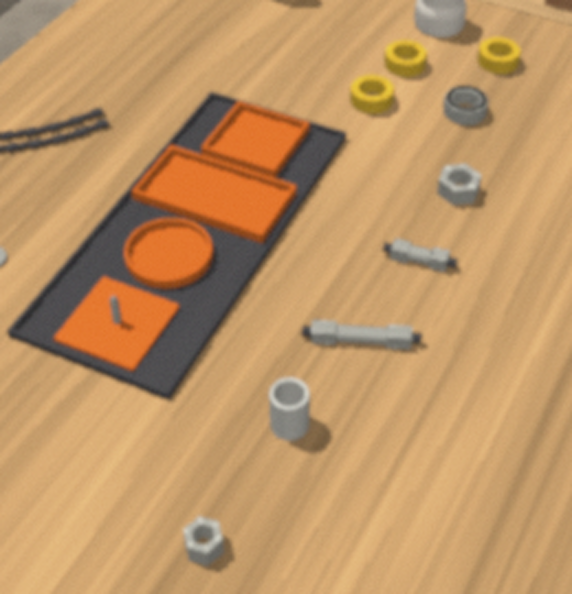

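```bash
cat >> h.py <<'E'
def plan(x,y,z,yaw):
    s=ctrl.read_state();R=s["eef_rot"];yaw=np.radians(yaw)
    Rt=np.array([[np.cos(yaw),np.sin(yaw),0],[np.sin(yaw),-np.cos(yaw),0],[0,0,-1]])
    off=R.T@(np.array([x,y,z])-s["tool_pos"])/1000
    rv=cv2.Rodrigues(R.T@Rt)[0].ravel()
    print("t",round(s["t"],2),"pos",s["tool_pos"].round(1),"w",round(s["width"],3),"F",s["contact_force"].round(1),"off",off.round(4),"rot",rv.round(3))
E
python3 -c "
from h import *
plan(480,-60,230,0)"
```

```text
t 0.25 pos [ 301.3 -603.8  230.8] w 1.001 F [0.3 1.2 0.2] off [ 0.4027 -0.4068  0.0012] rot [-0.001  0.     0.463]
```

>>> apply_moves --rot '[[0, 0, 0.15], [0, 0, 0.3], [0, 0, 0.46], [0, 0, 0.46], [0, 0, 0.46]]' --offset '[[0.07, -0.04, 0], [0.12, -0.09, 0], [0.16, -0.14, 0], [0.2, -0.19, 0], [0.24, -0.23, 0]]' --claw '[1, 1, 1, 1, 1]'

```text
t: 0.88
tool_pos: [407.1, -310.5, 231.2]
eef_rot: [[1.0, 0.003, 0.0], [0.003, -1.0, 0.0], [0.0, -0.0, -1.0]]
contact_force: [0.9, 0.1, 0.6]
width: 0.999
```

>>> apply_moves --rot '[[0, 0, 0], [0, 0, 0], [0, 0, 0], [0, 0, 0], [0, 0, 0]]' --offset '[[0.03, -0.06, 0], [0.05, -0.12, 0], [0.07, -0.18, 0], [0.07, -0.22, 0], [0.07, -0.22, 0]]' --claw '[1, 1, 1, 1, 1]'

```text
t: 1.5
tool_pos: [476.8, -85.9, 231.4]
eef_rot: [[1.0, 0.011, 0.0], [0.011, -1.0, 0.002], [0.0, -0.002, -1.0]]
contact_force: [0.6, -0.6, -0.4]
width: 1.001
```

```bash
python3 - <<'E'
from h import *
d=cam("wrist"); np.save("w1.npy",d,allow_pickle=True); save("w1",d["image"],None,1.25)
plan(435,54,120,0)
E
```

```text
t 1.55 pos [476.5 -88.7 231.4] w 1.003 F [ 0.2 -0.6 -1.1] off [-0.0405 -0.1429  0.1114] rot [-0.    -0.     0.007]
```

View pics/w1.png

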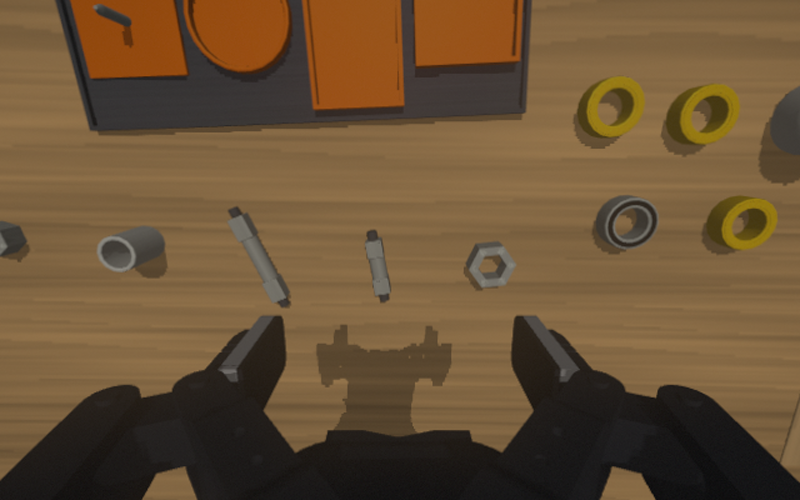

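```bash
python3 - <<'E'
from h import *
d=np.load("w1.npy",allow_pickle=True).item()
k=1/1.25
for nm,z,l in [("long",8,[(236,211),(286,303)]),("short",8,[(372,233),(385,300)]),("bearing",20,[(598,221),(657,221),(628,196),(628,247)]),("nut",20,[(467,263),(515,265)])]:
    P=back(d,np.array(l)*k,z);print(nm,P.round(1)[:,:2].tolist(),"mean",P.mean(0).round(1),"len",np.linalg.norm(P[1]-P[0]).round(1),"ang",np.degrees(np.arctan2(*(P[0]-P[1])[[1,0]])).round(1))
save("w1c",d["image"],(170,150,540,260),2.1)
a=cam("scene");b=cam("side")
# axle ends in fixed views, refined crops
save("sc2",a["image"],(365,165,445,245),7);save("sd2",b["image"],(300,240,390,300),7)
E
```

```text
long [[480.8, 70.3], [385.7, 29.1]] mean [433.3  49.7   8. ] len 103.6 ang 23.4
short [[460.8, -59.9], [390.3, -72.8]] mean [425.6 -66.4   8. ] len 71.7 ang 10.4
bearing [[477.7, -271.6], [478.2, -325.8], [501.1, -295.0], [452.9, -303.7]] mean [ 477.5 -299.    20. ] len 54.2 ang 90.6
nut [[435.0, -152.4], [433.6, -198.8]] mean [ 434.3 -175.6   20. ] len 46.4 ang 88.2
```

View pics/w1c.png

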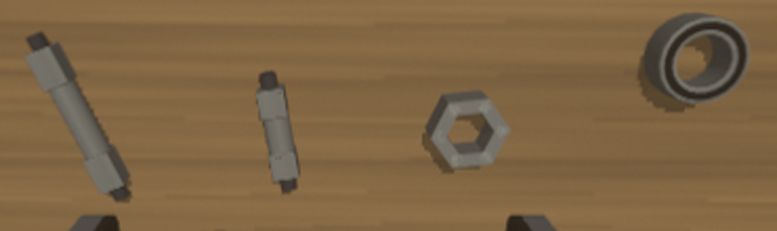

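View pics/sc2.png

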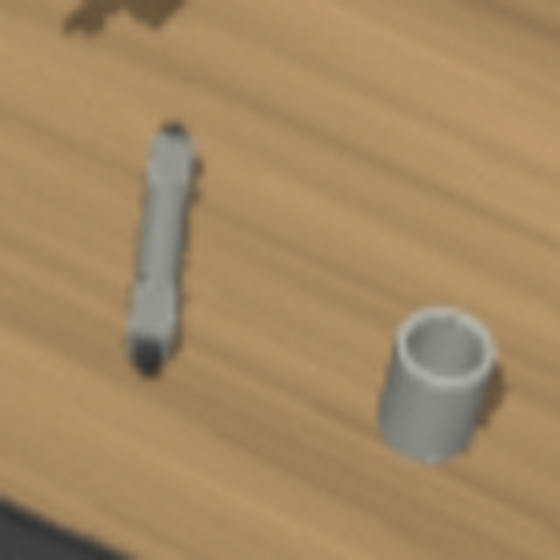

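View pics/sd2.png

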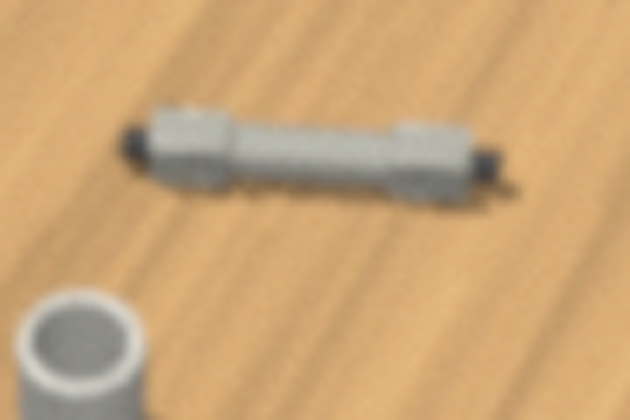

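```bash
python3 - <<'E'
from h import *
for n,l in (("scene",[(389.7,183),(386.3,217)]),("side",[(370.6,263.8),(318.2,261)])):
    P=back(cam(n),l,8);print(P.round(1),P.mean(0).round(1),np.linalg.norm(P[1]-P[0]).round(1),np.degrees(np.arctan2(*(P[1]-P[0])[[1,0]])).round(1))
plan(434,53,120,22)
E
```

```text
[[383.1  30.7   8. ]
 [484.3  76.2   8. ]] [433.7  53.5   8. ] 110.9 24.2
[[384.   33.    8. ]
 [480.5  76.3   8. ]] [432.3  54.6   8. ] 105.8 24.2
t 1.75 pos [476.2 -91.9 231.2] w 0.998 F [ 0.4 -0.9 -0.5] off [-0.0422 -0.1449  0.1112] rot [-0.     0.    -0.384]
```

>>> apply_moves --rot '[[0, 0, -0.15], [0, 0, -0.3], [0, 0, -0.42], [0, 0, -0.42], [0, 0, -0.42]]' --offset '[[-0.015, -0.055, 0.03], [-0.03, -0.11, 0.06], [-0.042, -0.144, 0.09], [-0.042, -0.144, 0.11], [-0.042, -0.144, 0.11]]' --claw '[0.3, 0, 0, 0, 0]'

```text
t: 2.38
tool_pos: [433.3, 51.1, 120.1]
eef_rot: [[0.914, 0.406, -0.004], [0.406, -0.914, -0.0], [-0.003, -0.001, -1.0]]
contact_force: [0.1, -0.0, 0.2]
width: 0.502
```

```bash
python3 - <<'E'
from h import *
d=cam("wrist"); np.save("w2.npy",d,allow_pickle=True); save("w2",d["image"],None,1.25)
plan(433.5,53.5,40,24)
a=np.radians(24);c=np.array([433.5,53.5,8]);u=np.array([np.cos(a),np.sin(a),0])
print(proj(d,[c-55*u,c,c+55*u])*1.25)
E
```

```text
t 2.42 pos [434.4  51.  121.1] w 0.501 F [ 0.6 -0.7  0.1] off [ 0.0003 -0.0026  0.0811] rot [-0.     0.001 -0.001]
[[395.94824814 319.06860227]
 [395.86866306 245.99509028]
 [395.77573298 163.72591023]]
```

View pics/w2.png

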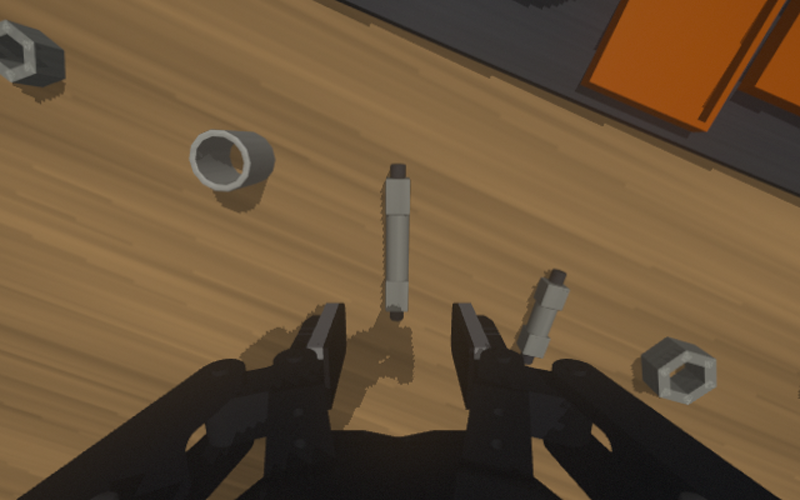

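>>> apply_moves --rot '[[0, 0, 0], [0, 0, 0], [0, 0, 0], [0, 0, 0], [0, 0, 0]]' --offset '[[0, -0.003, 0.05], [0, -0.002, 0.09], [0, -0.002, 0.11], [0, -0.002, 0.116], [0, -0.002, 0.116]]' --claw '[0, 0, 0, 0, 0]'

```text
t: 3.05
tool_pos: [434.4, 52.4, 5.7]
eef_rot: [[0.915, 0.404, 0.0], [0.404, -0.915, -0.0], [0.0, 0.0, -1.0]]
contact_force: [-1.3, -0.5, -0.1]
width: 0.501
```

>>> apply_moves --rot '[[0, 0, 0], [0, 0, 0], [0, 0, 0], [0, 0, 0], [0, 0, 0]]' --offset '[[0, 0, 0], [0, 0, 0], [0, 0, 0], [0, 0, 0], [0, 0, 0]]' --claw '[-1, -1, -1, -1, -1]'

```text
t: 3.68
tool_pos: [435.6, 52.3, 7.1]
eef_rot: [[0.915, 0.404, 0.003], [0.404, -0.915, -0.0], [0.003, 0.002, -1.0]]
contact_force: [-1.0, -0.9, 7.3]
width: 0.15
```

>>> apply_moves --rot '[[0, 0, 0], [0, 0, 0], [0, 0, 0], [0, 0, 0], [0, 0, 0]]' --offset '[[0, 0, 0], [0, 0, -0.02], [0, 0, -0.05], [0, 0, -0.09], [0, 0, -0.09]]' --claw '[-1, -1, -1, -1, -1]'

```text
t: 4.3
tool_pos: [437.4, 52.7, 99.7]
eef_rot: [[0.915, 0.403, 0.01], [0.403, -0.915, 0.0], [0.009, 0.004, -1.0]]
contact_force: [0.7, -0.0, -1.8]
width: 0.15
```

```bash
python3 - <<'E'
from h import *
d=cam("wrist"); np.save("w3.npy",d,allow_pickle=True); save("w3",d["image"],None,1.25)
plan(653,-46,110,2.8)
E
```

```text
t 4.35 pos [436.   52.3  98.2] w 0.15 F [-0.1 -0.4 -2.9] off [ 0.159   0.1775 -0.0105] rot [ 0.002 -0.006  0.366]
```

View pics/w3.png

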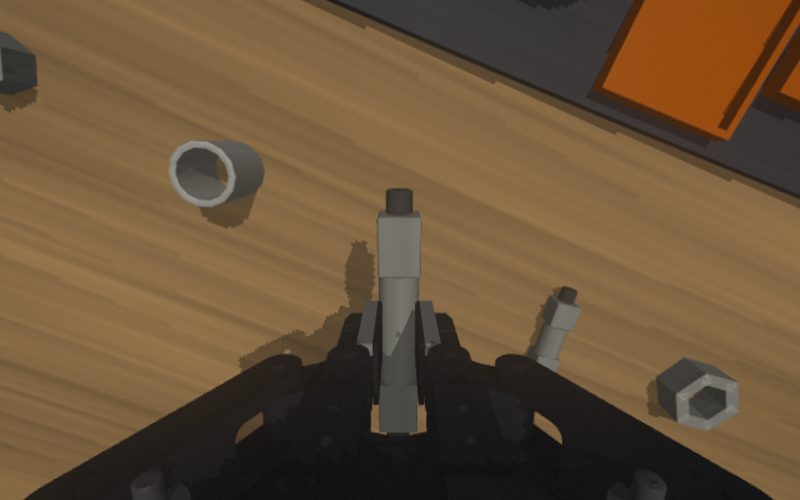

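>>> apply_moves --rot '[[0, 0, 0.12], [0, 0, 0.24], [0, 0, 0.366], [0, 0, 0.366], [0, 0, 0.366]]' --offset '[[0.035, 0.04, 0], [0.075, 0.085, 0], [0.115, 0.13, 0], [0.15, 0.168, 0], [0.159, 0.177, 0]]' --claw '[-1, -1, -1, -1, -1]'

```text
t: 4.97
tool_pos: [654.3, -48.0, 97.0]
eef_rot: [[0.999, 0.046, 0.004], [0.046, -0.999, -0.002], [0.004, 0.002, -1.0]]
contact_force: [0.1, 0.2, -1.5]
width: 0.155
```

```bash
python3 - <<'E'
from h import *
d=cam("wrist"); np.save("w4.npy",d,allow_pickle=True); save("w4",d["image"],None,1.25)
plan(653,-46,16,2.8)
E
```

```text
t 5.03 pos [654.3 -47.4  97.1] w 0.152 F [ 1.  -0.6 -1.7] off [-0.0016 -0.0016  0.0811] rot [ 0.001 -0.005 -0.002]
```

View pics/w4.png

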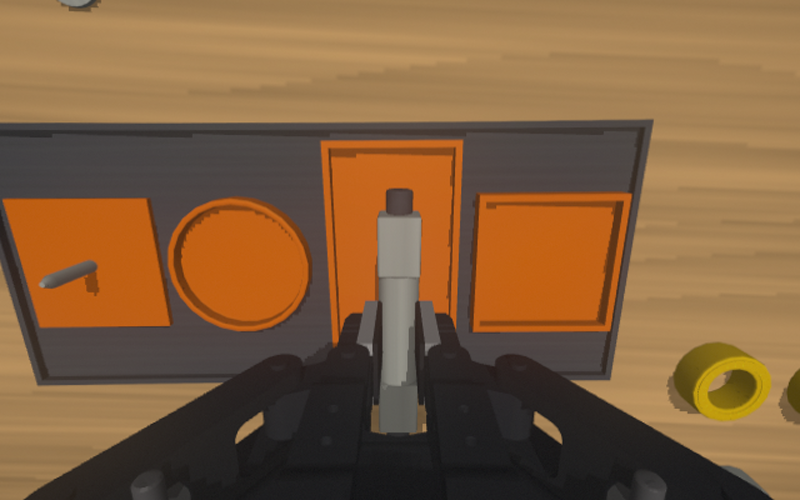

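>>> apply_moves --rot '[[0, 0, 0], [0, 0, 0], [0, 0, 0], [0, 0, 0], [0, 0, 0]]' --offset '[[-0.001, -0.002, 0.04], [-0.001, -0.002, 0.065], [-0.001, -0.002, 0.077], [-0.001, -0.002, 0.082], [-0.001, -0.002, 0.082]]' --claw '[-1, -1, -1, -1, -1]'

```text
t: 5.65
tool_pos: [653.7, -45.1, 15.9]
eef_rot: [[0.999, 0.048, 0.005], [0.048, -0.999, -0.001], [0.005, 0.001, -1.0]]
contact_force: [0.8, 0.2, -1.9]
width: 0.153
```

```bash
python3 - <<'E'
from h import *
plan(653,-46,14,2.8)
d=np.load("w4.npy",allow_pickle=True).item()
k=.8
def show(n,z,l):
    P=back(d,np.array(l)*k,z);print(n,P[:,:2].round(1).tolist(),P.mean(0)[:2].round(1))
show("box top",16,[(478,194),(632,193),(611,332),(471,332)])
show("plate",8,[(4,199),(148,198),(171,326),(40,328)])
show("pin base",8,[(94,266)]);show("pin tip",42,[(46,283)])
show("dish LR",16,[(168,266),(310,266)]);show("dish TB",16,[(237,198),(243,331)])
show("trough top",16,[(321,141),(463,139)])
E
```

```text
t 5.65 pos [653.7 -45.1  15.9] w 0.153 F [ 0.8  0.2 -1.9] off [-0.0007  0.0009  0.0019] rot [ 0.001 -0.005 -0.001]
box top [[697.6, -92.1], [702.2, -180.5], [613.9, -186.0], [609.5, -96.8]] [ 655.8 -138.9]
plate [[680.0, 186.6], [684.8, 103.1], [600.9, 99.1], [596.0, 183.1]] [640.4 143. ]
pin base [[640.4, 141.8]] [640.4 141.8]
pin tip [[641.8, 141.1]] [641.8 141.1]
dish LR [[645.3, 91.4], [649.2, 5.7]] [647.3  48.6]
dish TB [[688.7, 47.1], [603.5, 49.0]] [646.1  48.1]
trough top [[722.8, -1.6], [727.6, -80.6]] [725.2 -41.1]
```

>>> apply_moves --rot '[[0, 0, 0], [0, 0, 0], [0, 0, 0], [0, 0, 0], [0, 0, 0]]' --offset '[[0, 0.001, 0.002], [0, 0.001, 0.003], [0, 0.001, 0.003], [0, 0.001, 0.003], [0, 0.001, 0.003]]' --claw '[-1, -1, -0.3, -0.3, -0.3]'

```text
t: 6.28
tool_pos: [653.8, -46.2, 12.9]
eef_rot: [[0.999, 0.047, 0.006], [0.047, -0.999, -0.001], [0.006, 0.001, -1.0]]
contact_force: [-0.4, -0.3, -0.5]
width: 0.347
```

>>> apply_moves --rot '[[0, 0, 0], [0, 0, 0], [0, 0, 0], [0, 0, 0], [0, 0, 0]]' --offset '[[0, 0, 0], [0, 0, -0.04], [-0.02, 0.04, -0.08], [-0.04, 0.1, -0.1], [-0.06, 0.16, -0.11]]' --claw '[-0.3, -0.3, 0, 1, 1]'

```text
t: 6.9
tool_pos: [602.6, -205.0, 123.6]
eef_rot: [[0.999, 0.049, 0.008], [0.049, -0.999, -0.002], [0.008, 0.002, -1.0]]
contact_force: [0.8, 0.4, 0.4]
width: 0.903
```

```bash
python3 - <<'E'
from h import *
a=cam("scene");save("sc3",a["image"],(220,180,430,320),3.5)
save("sc3b",a["image"],(215,115,335,200),6)
plan(477,-303,120,-30)
E
```

```text
t 6.95 pos [ 598.9 -218.2  124.1] w 0.974 F [-2.6 -8.5  0.2] off [-0.1248  0.0805  0.0043] rot [ 0.009 -0.009  0.558]
```

View pics/sc3.png

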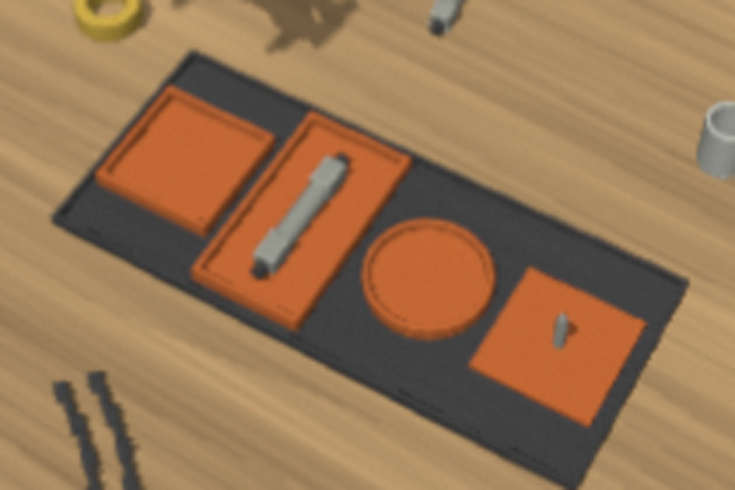

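View pics/sc3b.png

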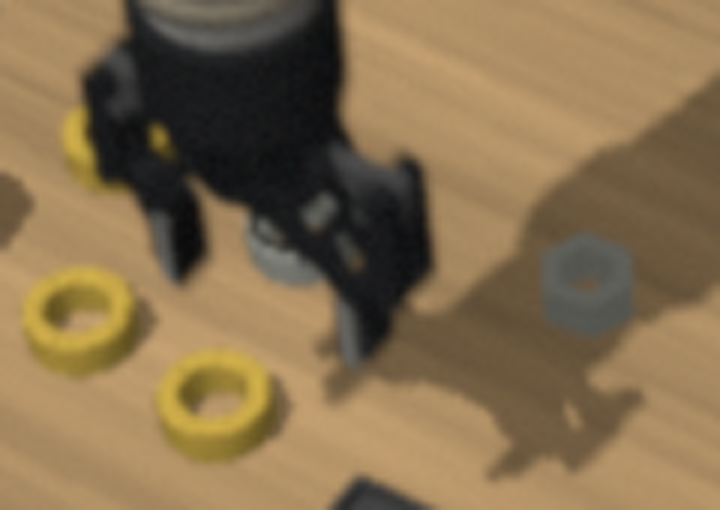

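```bash
python3 - <<'E'
from h import *
d=np.load("w1.npy",allow_pickle=True).item()
print(back(d,np.array([(615,107),(705,113),(745,223),(630,221)])*.8,20).round(0))
b=cam("side");save("sd3",b["image"],(330,115,430,205),6)
print(back(b,[(364,134),(349,152),(407,134),(392,156)],15).round(0))
E
```

```text
[[ 577. -270.   20.]
 [ 572. -347.   20.]
 [ 477. -406.   20.]
 [ 478. -301.   20.]]
[[ 573. -354.   15.]
 [ 575. -266.   15.]
 [ 474. -408.   15.]
 [ 474. -303.   15.]]
```

View pics/sd3.png

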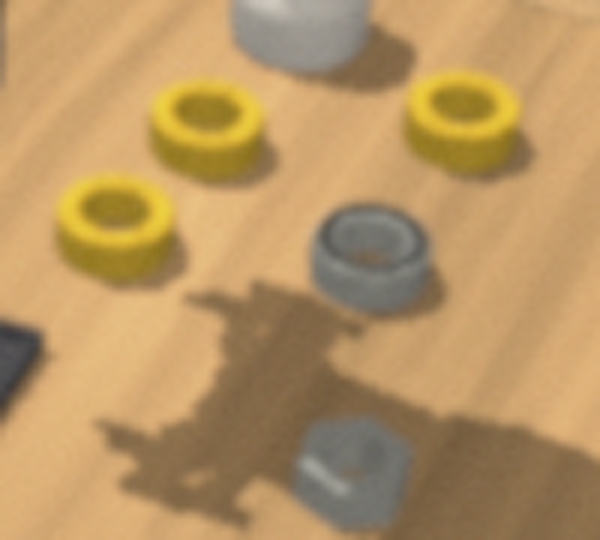

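>>> apply_moves --rot '[[0, 0, 0.18], [0, 0, 0.36], [0, 0, 0.55], [0, 0, 0.55], [0, 0, 0.55]]' --offset '[[-0.05, 0.03, 0], [-0.09, 0.06, 0], [-0.12, 0.08, 0], [-0.12, 0.08, 0], [-0.12, 0.08, 0]]' --claw '[1, 1, 1, 1, 1]'

```text
t: 7.62
tool_pos: [483.4, -298.0, 123.2]
eef_rot: [[0.871, -0.492, 0.007], [-0.492, -0.871, -0.008], [0.01, 0.003, -1.0]]
contact_force: [0.0, 0.0, -0.0]
width: 1.002
```

```bash
python3 - <<'E'
from h import *
d=cam("wrist"); np.save("w5.npy",d,allow_pickle=True); save("w5",d["image"],None,1.25)
plan(476,-303,120,-30)
print(proj(d,[[476,-303,20]])*1.25)
E
```

```text
t 7.67 pos [ 483.8 -297.6  123.2] w 1.001 F [-0.7 -0.1  0.4] off [-0.0042  0.0085  0.0032] rot [ 0.003 -0.01   0.01 ]
[[409.46685659 258.50620247]]
```

View pics/w5.png

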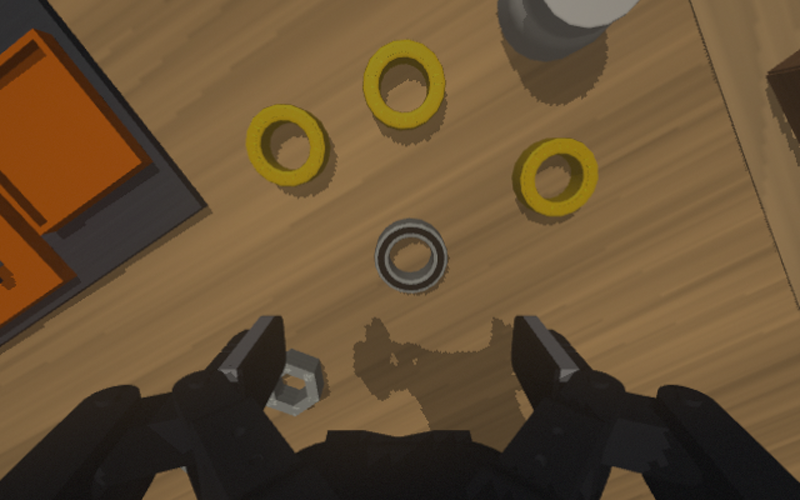

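>>> apply_moves --rot '[[0, 0, 0], [0.003, -0.01, 0], [0.003, -0.01, 0], [0.003, -0.01, 0], [0.003, -0.01, 0]]' --offset '[[-0.004, 0.009, 0.03], [-0.004, 0.009, 0.07], [-0.004, 0.009, 0.1], [-0.004, 0.009, 0.115], [-0.004, 0.009, 0.116]]' --claw '[1, 1, 1, 1, 1]'

```text
t: 8.3
tool_pos: [477.2, -303.4, 6.4]
eef_rot: [[0.872, -0.489, -0.001], [-0.489, -0.872, 0.001], [-0.001, -0.0, -1.0]]
contact_force: [0.7, -0.1, -0.1]
width: 1.002
```

>>> apply_moves --rot '[[0, 0, 0], [0, 0, 0], [0, 0, 0], [0, 0, 0], [0, 0, 0]]' --offset '[[0, 0, 0], [0, 0, 0], [0, 0, 0], [0, 0, 0], [0, 0, 0]]' --claw '[-1, -1, -1, -1, -1]'

```text
t: 8.93
tool_pos: [478.1, -303.7, 8.3]
eef_rot: [[0.872, -0.49, 0.001], [-0.49, -0.872, 0.0], [0.001, -0.001, -1.0]]
contact_force: [-1.4, 0.4, 7.4]
width: 0.559
```

>>> apply_moves --rot '[[0, 0, 0], [0, 0, 0], [0, 0, 0], [0, 0, 0], [0, 0, 0]]' --offset '[[0, 0, 0], [0, 0, -0.02], [0, 0, -0.05], [0, 0, -0.09], [0, 0, -0.09]]' --claw '[-1, -1, -1, -1, -1]'

```text
t: 9.55
tool_pos: [480.0, -305.0, 101.6]
eef_rot: [[0.872, -0.49, 0.007], [-0.49, -0.872, -0.003], [0.008, -0.001, -1.0]]
contact_force: [0.1, -1.2, -1.6]
width: 0.551
```

```bash
python3 - <<'E'
from h import *
d=cam("wrist"); save("w6",d["image"],None,1.25)
plan(647,49,100,2.8)
E
```

```text
t 9.6 pos [ 478.6 -304.2   99.7] w 0.556 F [ 0.2 -0.2 -2. ] off [-2.610e-02 -3.904e-01 -2.000e-04] rot [ 0.001 -0.004 -0.561]
```

View pics/w6.png

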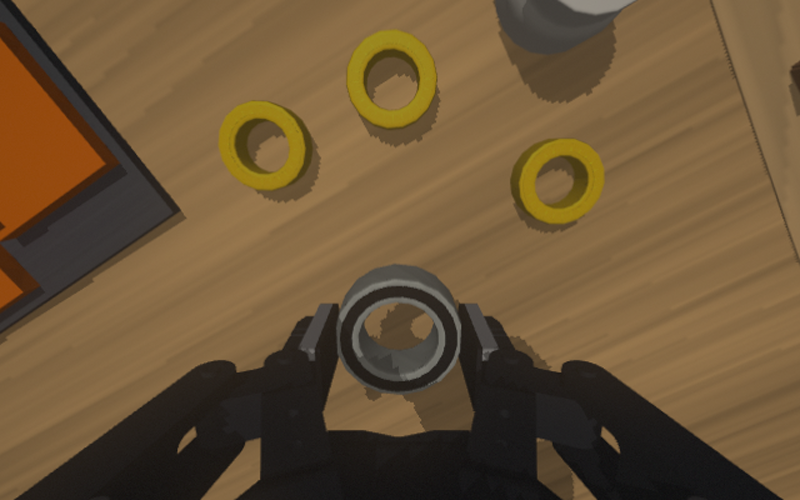

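>>> apply_moves --rot '[[0, 0, -0.15], [0, 0, -0.3], [0, 0, -0.45], [0, 0, -0.56], [0, 0, -0.56]]' --offset '[[0, -0.05, 0], [-0.007, -0.11, 0], [-0.013, -0.17, 0], [-0.018, -0.23, 0], [-0.022, -0.29, 0]]' --claw '[-1, -1, -1, -1, -1]'

```text
t: 10.22
tool_pos: [600.8, -39.0, 98.0]
eef_rot: [[0.999, 0.049, 0.001], [0.049, -0.999, -0.001], [0.001, 0.001, -1.0]]
contact_force: [1.0, -0.7, -1.6]
width: 0.551
```

```bash
python3 - <<'E'
from h import *
plan(647,49,100,2.8)
E
```

```text
t 10.22 pos [600.8 -39.   98. ] w 0.551 F [ 1.  -0.7 -1.6] off [ 0.0505 -0.0857 -0.0021] rot [ 0.001 -0.001 -0.   ]
```

>>> apply_moves --rot '[[0, 0, 0], [0, 0, 0], [0, 0, 0], [0, 0, 0], [0, 0, 0]]' --offset '[[0.03, -0.05, 0], [0.05, -0.085, 0], [0.05, -0.085, 0], [0.05, -0.085, 0.02], [0.05, -0.085, 0.03]]' --claw '[-1, -1, -1, -1, -1]'

```text
t: 10.85
tool_pos: [644.4, 45.8, 64.8]
eef_rot: [[0.999, 0.046, -0.004], [0.046, -0.999, -0.003], [-0.004, 0.003, -1.0]]
contact_force: [-0.5, -0.2, -1.9]
width: 0.554
```

```bash
python3 - <<'E'
from h import *
d=cam("wrist"); save("w7",d["image"],None,1.25)
plan(647,49,17,2.8)
print(proj(d,[[647,49,16]])*1.25)
E
```

```text
t 10.9 pos [644.   45.9  64. ] w 0.554 F [-0.4 -0.3 -2.8] off [ 0.0034 -0.003   0.047 ] rot [ 0.003  0.006 -0.003]
[[392.6191171  274.58191933]]
```

View pics/w7.png

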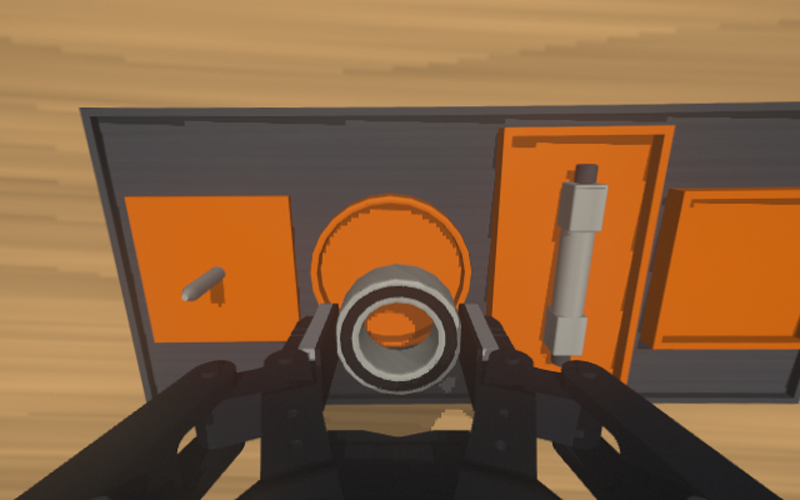

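>>> apply_moves --rot '[[0, 0, 0], [0.003, 0.006, 0], [0.003, 0.006, 0], [0.003, 0.006, 0], [0.003, 0.006, 0]]' --offset '[[0.003, -0.003, 0.02], [0.003, -0.003, 0.037], [0.003, -0.003, 0.045], [0.003, -0.003, 0.047], [0.003, -0.003, 0.048]]' --claw '[-1, -1, -1, -1, -1]'

```text
t: 11.52
tool_pos: [646.7, 48.8, 16.4]
eef_rot: [[0.999, 0.046, 0.0], [0.046, -0.999, 0.0], [0.0, -0.0, -1.0]]
contact_force: [-2.6, -0.4, 4.4]
width: 0.557
```

```bash
python3 - <<'E'
from h import *
plan(647,49,15,2.8)
E
```

```text
t 11.53 pos [646.7  48.8  16.4] w 0.557 F [-2.6 -0.4  4.4] off [ 0.0003 -0.0002  0.0014] rot [-0.    -0.    -0.003]
```

>>> apply_moves --rot '[[0, 0, 0], [0, 0, 0], [0, 0, 0], [0, 0, 0], [0, 0, 0]]' --offset '[[0, 0, 0], [0, 0, 0], [0, 0, -0.02], [0, 0, -0.06], [0, 0, -0.11]]' --claw '[0.35, 0.35, 0.4, 0.6, 1]'

```text
t: 12.15
tool_pos: [646.4, 48.8, 128.3]
eef_rot: [[0.999, 0.046, 0.0], [0.046, -0.999, 0.0], [0.0, -0.0, -1.0]]
contact_force: [0.2, -0.5, -0.1]
width: 0.979
```

```bash
python3 - <<'E'
from h import *
a=cam("scene");save("sc4",a["image"],(220,130,430,320),3.5)
d=cam("wrist");save("w8",d["image"],None,1.25)
plan(432,-177,120,0)
E
```

```text
t 12.25 pos [651.2  49.8 134.6] w 0.995 F [1.  0.1 1.6] off [-0.2295  0.2165  0.011 ] rot [-0.002 -0.014  0.046]
```

View pics/w8.png

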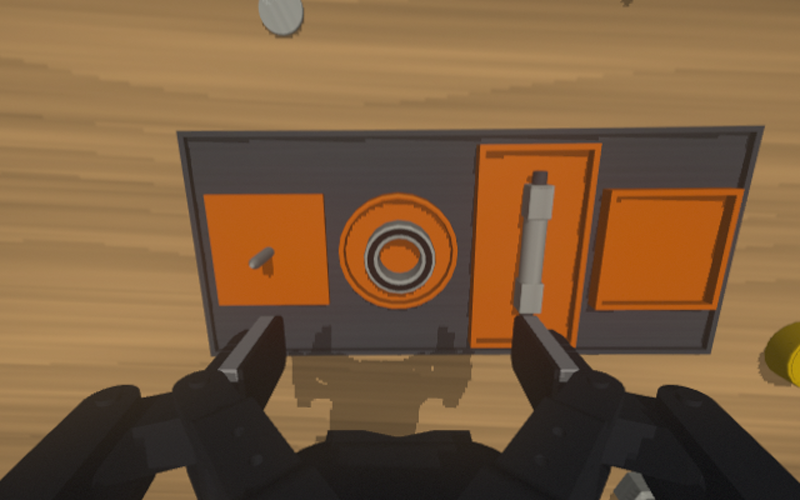

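>>> apply_moves --rot '[[0, 0, 0.15], [0, 0, 0.3], [0, 0, 0.45], [0, 0, 0.6], [0, 0, 0.6]]' --offset '[[-0.05, 0.04, 0], [-0.09, 0.08, 0], [-0.13, 0.12, 0], [-0.17, 0.16, 0], [-0.21, 0.2, 0]]' --claw '[1, 1, 1, 1, 1]'

```text
t: 12.88
tool_pos: [449.8, -160.9, 132.4]
eef_rot: [[0.85, -0.526, 0.016], [-0.527, -0.85, 0.001], [0.013, -0.01, -1.0]]
contact_force: [-0.0, -1.1, 0.1]
width: 0.998
```

```bash
python3 - <<'E'
from h import *
plan(432,-177,120,-32)
E
```

```text
t 12.88 pos [ 449.8 -160.9  132.4] w 0.998 F [-0.  -1.1  0.1] off [-0.0068  0.0232  0.0121] rot [-0.01  -0.013  0.004]
```

>>> apply_moves --rot '[[-0.01, -0.013, 0], [-0.01, -0.013, 0], [-0.01, -0.013, 0]]' --offset '[[-0.007, 0.023, 0.012], [-0.007, 0.023, 0.012], [-0.007, 0.023, 0.012]]' --claw '[1, 1, 1]'

```text
t: 13.25
tool_pos: [433.3, -175.9, 120.9]
eef_rot: [[0.851, -0.525, 0.002], [-0.525, -0.851, -0.0], [0.002, -0.001, -1.0]]
contact_force: [0.1, -0.4, 0.4]
width: 1.003
```

```bash
python3 - <<'E'
from h import *
d=cam("wrist");np.save("w9.npy",d,allow_pickle=True);save("w9",d["image"],(160,120,480,360),2.5)
plan(432,-177,6.5,-32)
print((proj(d,[[432,-177,20]])-[160,120])*2.5)
E
```

```text
t 13.3 pos [ 433.5 -175.7  120.8] w 1.002 F [0.  0.1 0.3] off [-0.0008  0.002   0.1143] rot [-0.001 -0.002  0.006]
[[400.97921165 206.81103683]]
```

View pics/w9.png

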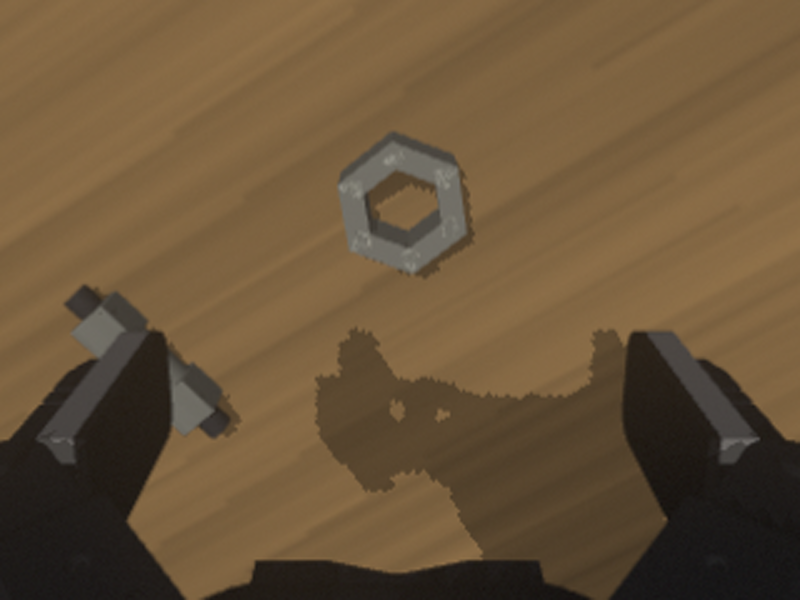

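```bash
python3 - <<'E'
from h import *
d=np.load("w9.npy",allow_pickle=True).item()
P=back(d,np.array([(340,187),(350,250),(411,272),(467,234),(458,166),(395,146)])/2.5+[160,120],20)[:,:2]
c=P.mean(0);v=P-c;print(P.round(1),c,np.hypot(*v.T).round(1),np.degrees(np.arctan2(v[:,1],v[:,0])).round(1)%60)
E
```

```text
[[ 448.2 -163.5]
 [ 428.1 -154.6]
 [ 410.7 -167.9]
 [ 412.4 -190.8]
 [ 434.1 -200. ]
 [ 450.4 -186. ]] [ 430.65076251 -177.13332469] [22.2 22.7 22.  22.8 23.1 21.7] [37.8 36.4 35.2 36.9 38.5 35.8]
```

>>> apply_moves --rot '[[0, 0, -0.14], [0, 0, -0.148], [0, 0, -0.148], [0, 0, -0.148], [0, 0, -0.148]]' --offset '[[-0.002, 0.003, 0.03], [-0.002, 0.003, 0.07], [-0.002, 0.003, 0.1], [-0.002, 0.003, 0.113], [-0.002, 0.003, 0.114]]' --claw '[1, 1, 1, 1, 1]'

```text
t: 13.92
tool_pos: [431.1, -176.5, 6.6]
eef_rot: [[0.92, -0.392, 0.002], [-0.392, -0.92, 0.0], [0.002, -0.001, -1.0]]
contact_force: [0.9, -0.3, 1.4]
width: 1.001
```

>>> apply_moves --rot '[[0, 0, 0], [0, 0, 0], [0, 0, 0], [0, 0, 0], [0, 0, 0]]' --offset '[[0, 0, 0], [0, 0, 0], [0, 0, 0], [0, 0, 0], [0, 0, 0]]' --claw '[-1, -1, -1, -1, -1]'

```text
t: 14.55
tool_pos: [431.8, -176.8, 7.7]
eef_rot: [[0.92, -0.392, 0.004], [-0.392, -0.92, -0.001], [0.004, -0.001, -1.0]]
contact_force: [-1.0, 0.7, 5.7]
width: 0.445
```

>>> apply_moves --rot '[[0, 0, 0], [0, 0, 0], [0, 0, 0], [0, 0, 0], [0, 0, 0]]' --offset '[[0, 0, 0], [0, 0, -0.02], [0, 0, -0.05], [0, 0, -0.09], [0, 0, -0.09]]' --claw '[-1, -1, -1, -1, -1]'

```text
t: 15.18
tool_pos: [433.4, -177.5, 100.3]
eef_rot: [[0.92, -0.392, 0.01], [-0.392, -0.92, -0.003], [0.01, -0.001, -1.0]]
contact_force: [-0.1, -0.3, -1.6]
width: 0.448
```

```bash
python3 - <<'E'
from h import *
d=cam("wrist");save("w10",d["image"],None,1.25)
plan(655,-140,100,2.8)
E
```

```text
t 15.22 pos [ 432.  -177.1   98.7] w 0.448 F [-0.6 -0.2 -1.1] off [ 1.906e-01 -1.216e-01  1.000e-04] rot [ 0.001 -0.007 -0.452]
```

View pics/w10.png

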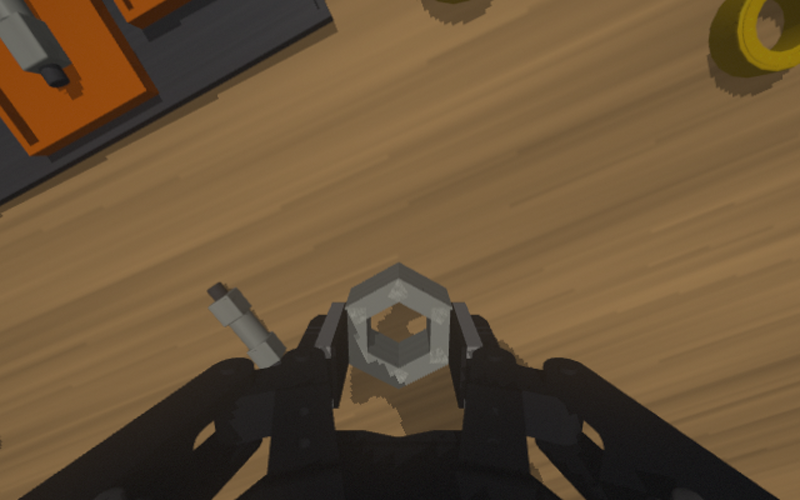

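Nut held squarely on its flats. Carrying it to the box.

>>> apply_moves --rot '[[0, -0.003, -0.15], [0, -0.007, -0.3], [0, -0.007, -0.45], [0, -0.007, -0.45], [0, -0.007, -0.45]]' --offset '[[0.04, -0.03, 0], [0.09, -0.06, 0], [0.14, -0.09, 0], [0.19, -0.121, 0], [0.19, -0.121, 0]]' --claw '[-1, -1, -1, -1, -1]'

```text
t: 15.85
tool_pos: [657.2, -137.6, 97.4]
eef_rot: [[0.999, 0.05, -0.001], [0.05, -0.999, 0.002], [-0.0, -0.002, -1.0]]
contact_force: [-1.3, 1.0, -1.2]
width: 0.449
```

```bash
python3 - <<'E'
from h import *
d=cam("wrist");save("w11",d["image"],None,1.25)
plan(655,-140,16.5,2.8)
print(proj(d,[[655,-140,16]])*1.25)
E
```

```text
t 15.9 pos [ 654.3 -138.9   97.2] w 0.446 F [-0.6 -0.7 -1.9] off [0.0009 0.0013 0.0807] rot [-0.001  0.004 -0.   ]
[[402.64230139 264.86411789]]
```

View pics/w11.png

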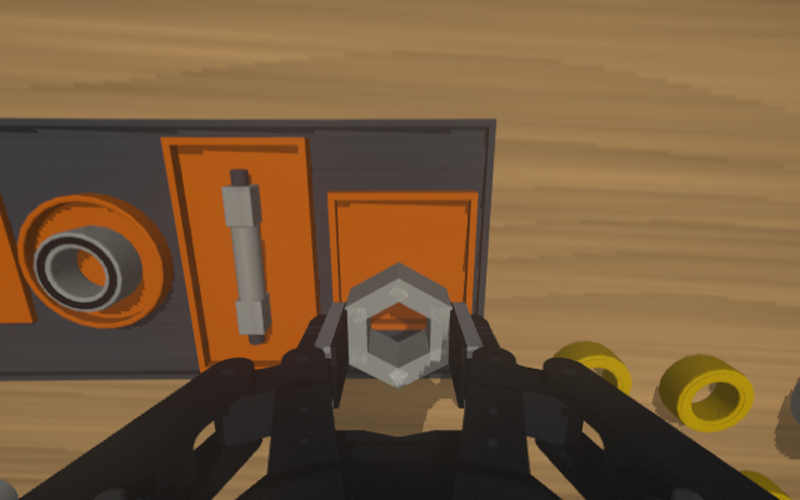

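>>> apply_moves --rot '[[0, 0, 0], [0, 0, 0], [0, 0, 0], [0, 0, 0], [0, 0, 0]]' --offset '[[0.001, 0.001, 0.035], [0.001, 0.001, 0.065], [0.001, 0.001, 0.077], [0.001, 0.001, 0.081], [0.001, 0.001, 0.082]]' --claw '[-1, -1, -1, -1, -1]'

```text
t: 16.52
tool_pos: [655.6, -140.0, 16.1]
eef_rot: [[0.999, 0.048, -0.002], [0.048, -0.999, 0.001], [-0.002, -0.001, -1.0]]
contact_force: [0.7, -1.0, -0.9]
width: 0.45
```

>>> apply_moves --rot '[[0, 0, 0], [0, 0, 0], [0, 0, 0], [0, 0, 0], [0, 0, 0]]' --offset '[[0, 0, 0.0005], [0, 0, 0.0005], [0, 0, -0.02], [0, 0, -0.06], [0, 0, -0.11]]' --claw '[0.15, 0.15, 0.3, 0.6, 1]'

```text
t: 17.15
tool_pos: [655.6, -140.0, 128.1]
eef_rot: [[0.999, 0.049, -0.002], [0.049, -0.999, 0.001], [-0.002, -0.001, -1.0]]
contact_force: [0.1, -0.7, 0.3]
width: 0.979
```

```bash
python3 - <<'E'
from h import *
a=cam("scene");b=cam("side")
save("sc5",a["image"],(400,180,500,270),7);save("sd5",b["image"],(270,260,370,350),7)
d=cam("wrist");save("w12",d["image"],None,1.25)
plan(448,168,150,20)
E
```

```text
t 17.3 pos [ 658.7 -140.4  131.5] w 1.001 F [-1.2  0.9  0.2] off [-0.1954 -0.3182 -0.0202] rot [ 0.002 -0.007 -0.301]
```

View pics/w12.png

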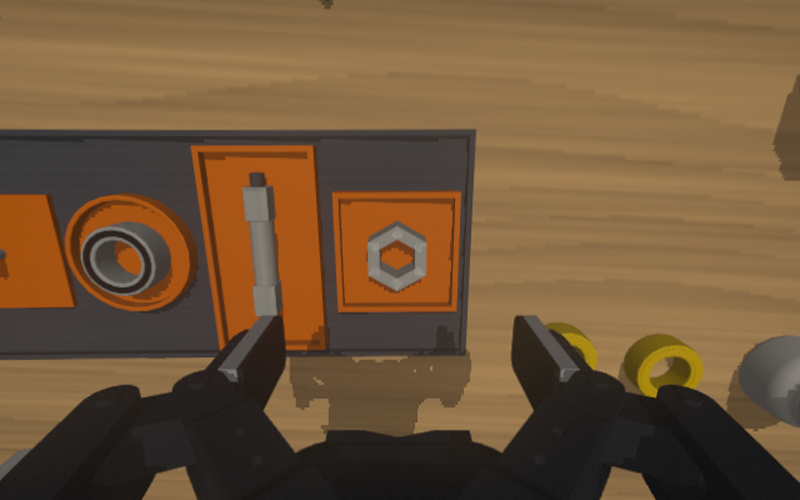

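View pics/sc5.png

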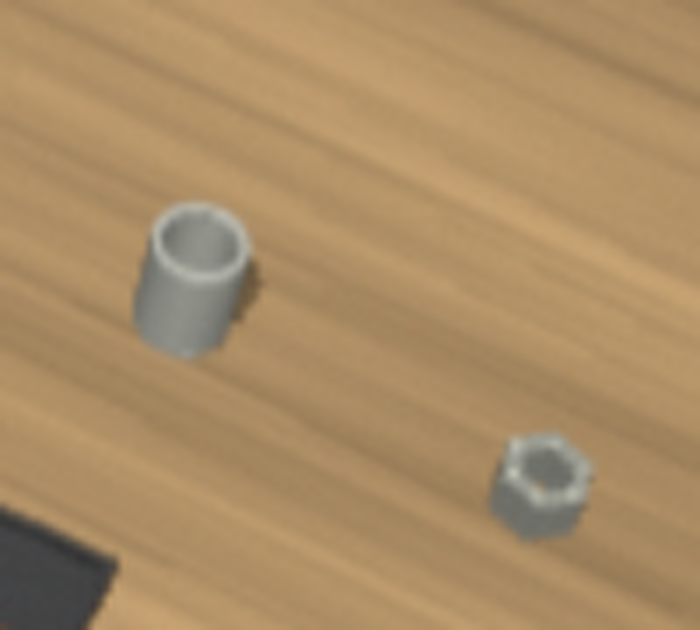

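View pics/sd5.png

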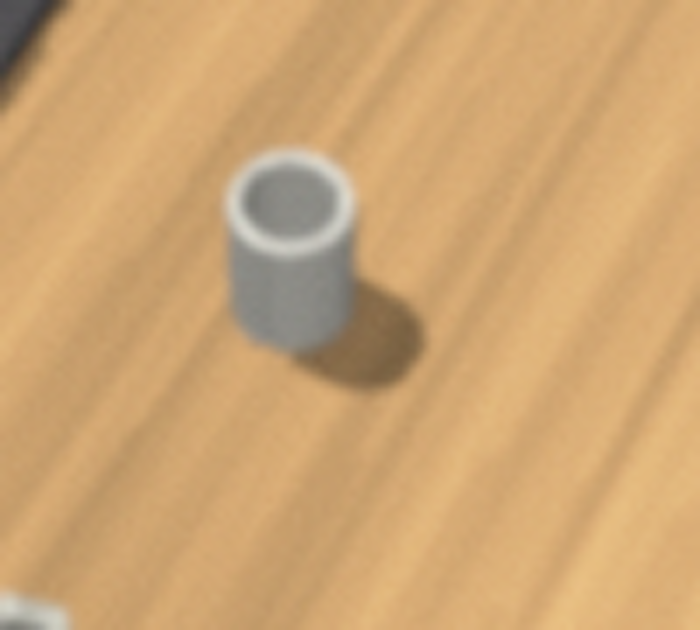

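>>> apply_moves --rot '[[0, 0, -0.15], [0, 0, -0.3], [0, 0, -0.3], [0, 0, -0.3], [0, 0, -0.3]]' --offset '[[-0.03, -0.045, -0.02], [-0.06, -0.095, -0.02], [-0.1, -0.15, -0.02], [-0.13, -0.2, -0.02], [-0.16, -0.25, -0.02]]' --claw '[1, 1, 1, 0.5, 0.5]'

```text
t: 17.92
tool_pos: [484.8, 103.0, 150.2]
eef_rot: [[0.94, 0.341, 0.007], [0.341, -0.94, -0.001], [0.006, 0.003, -1.0]]
contact_force: [0.4, 0.3, -0.7]
width: 0.749
```

```bash
python3 - <<'E'
from h import *
P=[back(cam("scene"),[(428.7,214.6)],45)[0],back(cam("side"),[(311.4,288.9)],45)[0]];print(np.round(P,1))
x,y,_=np.mean(P,0)
plan(x,y,130,20)
E
```

```text
[[449.7 167.5  45. ]
 [446.4 167.6  45. ]]
t 18.02 pos [482.2 107.6 150.3] w 0.748 F [ 0.8 -0.1 -0. ] off [-0.011  -0.0681  0.0202] rot [ 0.001 -0.005  0.011]
```

>>> apply_moves --rot '[[0, -0.005, 0], [0, -0.005, 0], [0, -0.005, 0], [0, -0.005, 0]]' --offset '[[-0.008, -0.05, 0.01], [-0.011, -0.068, 0.02], [-0.011, -0.068, 0.02], [-0.011, -0.068, 0.02]]' --claw '[0.5, 0.5, 0.5, 0.5]'

```text
t: 18.52
tool_pos: [448.9, 166.2, 130.4]
eef_rot: [[0.937, 0.35, 0.0], [0.35, -0.937, -0.001], [-0.0, 0.002, -1.0]]
contact_force: [-0.6, 0.3, 0.6]
width: 0.753
```

```bash
python3 - <<'E'
from h import *
d=cam("wrist");np.save("w13.npy",d,allow_pickle=True);save("w13",d["image"],(160,120,480,360),2.5)
plan(448,167.5,20,20)
t=np.linspace(0,2*np.pi,8)[:-1]
print(((proj(d,[[448,167.5,45]])-[160,120])*2.5).round(1))
E
```

```text
t 18.57 pos [449.1 166.1 130.4] w 0.75 F [ 0.  -0.2 -0.2] off [-0.0006 -0.0018  0.1104] rot [ 0.001 -0.     0.008]
[[392.4 220.4]]
```

View pics/w13.png

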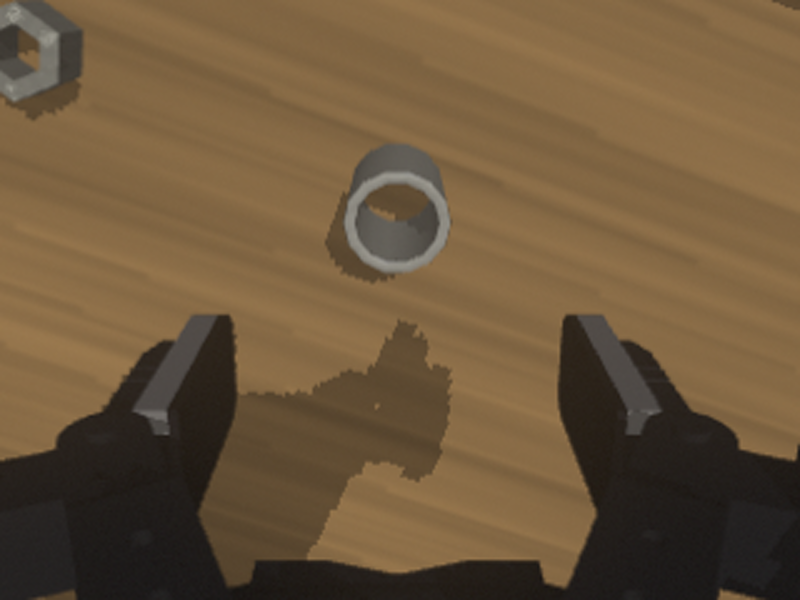

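>>> apply_moves --rot '[[0, 0, 0], [0, 0, 0], [0, 0, 0], [0, 0, 0], [0, 0, 0]]' --offset '[[-0.001, 0, 0.03], [-0.001, 0, 0.07], [-0.001, 0, 0.1], [-0.001, 0, 0.117], [-0.001, 0, 0.118]]' --claw '[0.5, 0.5, 0.5, 0.5, 0.5]'

```text
t: 19.2
tool_pos: [448.3, 164.9, 11.9]
eef_rot: [[0.937, 0.349, -0.0], [0.349, -0.937, -0.002], [-0.001, 0.002, -1.0]]
contact_force: [-0.9, -0.5, 0.8]
width: 0.754
```

>>> apply_moves --rot '[[0, 0, 0], [0, 0, 0], [0, 0, 0], [0, 0, 0], [0, 0, 0]]' --offset '[[0, 0, 0], [0, 0, 0], [0, 0, 0], [0, 0, 0], [0, 0, 0]]' --claw '[-1, -1, -1, -1, -1]'

```text
t: 19.82
tool_pos: [449.3, 165.1, 13.2]
eef_rot: [[0.937, 0.348, 0.002], [0.348, -0.937, -0.002], [0.001, 0.002, -1.0]]
contact_force: [-1.1, -1.1, 6.3]
width: 0.384
```

>>> apply_moves --rot '[[0, 0, 0], [0, 0, 0], [0, 0, 0], [0, 0, 0], [0, 0, 0]]' --offset '[[0, 0, 0], [0, 0, -0.02], [0, 0, -0.05], [0, 0, -0.1], [0, 0, -0.1]]' --claw '[-1, -1, -1, -1, -1]'

```text
t: 20.45
tool_pos: [451.6, 166.5, 116.6]
eef_rot: [[0.937, 0.348, 0.01], [0.348, -0.937, 0.001], [0.01, 0.002, -1.0]]
contact_force: [-0.0, -0.5, -1.4]
width: 0.379
```

```bash
python3 - <<'E'
from h import *
d=cam("wrist");np.save("w14.npy",d,allow_pickle=True);save("w14",d["image"],None,1.25)
b=cam("side");save("sd6",b["image"],(180,200,400,380),3.5)
a=cam("scene");save("sc6",a["image"],(340,240,420,310),8)
plan(641,144,110,2.8)
E
```

```text
t 20.6 pos [448.5 164.7 112.6] w 0.377 F [ 0.2  0.3 -0.5] off [0.1732 0.0865 0.0028] rot [ 0.002 -0.     0.307]
```

View pics/w14.png

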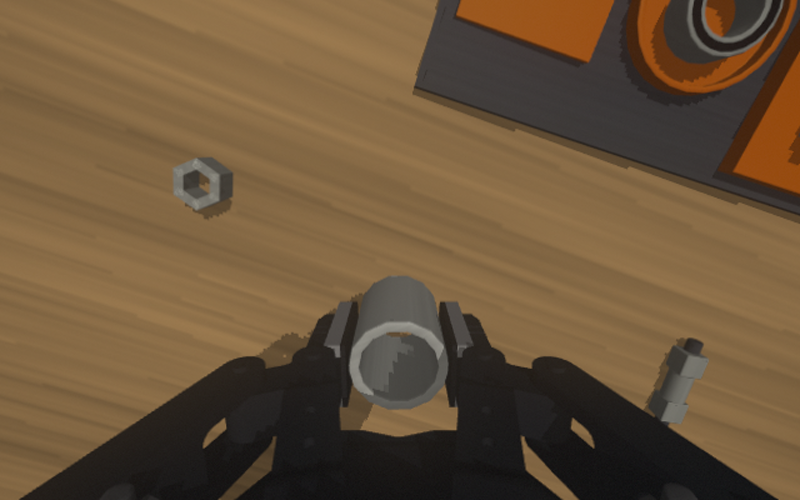

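View pics/sd6.png

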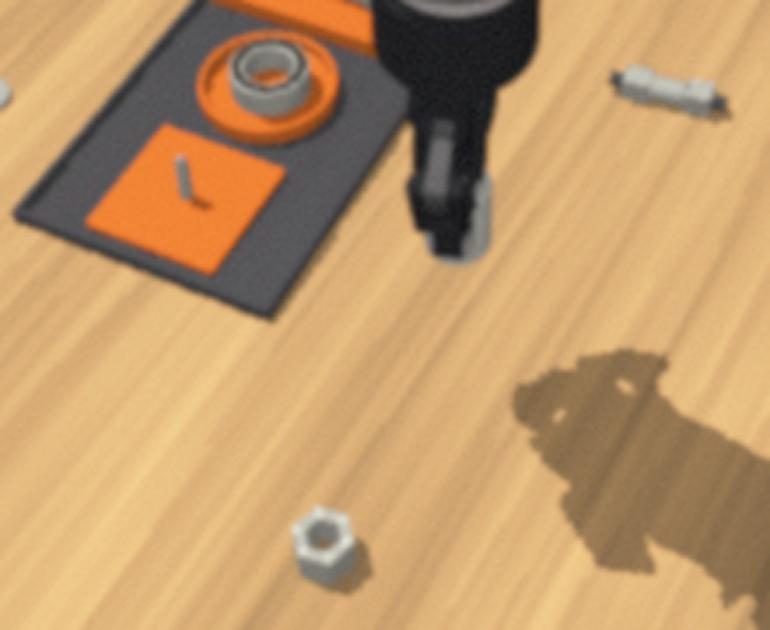

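View pics/sc6.png

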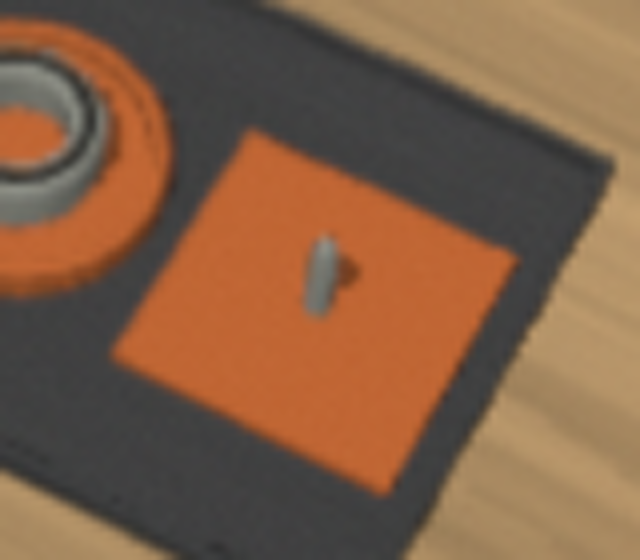

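```bash
python3 - <<'E'
from h import *
a=cam("scene");b=cam("side")
A=lambda l:np.array(l)/8+[340,240]
B=lambda l:np.array(l)/3.5+[180,200]
for d,f,pl,tip,base in ((a,A,[(252,129),(518,259),(388,496),(112,354)],(326,240),(316,314)),(b,B,[(165,125),(286,172),(212,273),(87,220)],(181,158),(189,196))):
    P=back(d,f(pl),8);print(P.mean(0).round(1),back(d,f([tip]),42).round(1),back(d,f([base]),8).round(1))
w=np.load("w14.npy",allow_pickle=True).item()
print("sleeve top",back(w,[(398.5/1.25,365/1.25)],115+33).round(1))
E
```

```text
[642.2 146.3   8. ] [[641.5 145.4  42. ]] [[644.5 147.2   8. ]]
[638.5 145.8   8. ] [[638.2 146.5  42. ]] [[637.8 145.5   8. ]]
sleeve top [[451.3 166.8 148. ]]
```

>>> apply_moves --rot '[[0, 0, 0.15], [0, 0, 0.3], [0, 0, 0.307], [0, 0, 0.307], [0, 0, 0.307]]' --offset '[[0.05, 0.025, 0], [0.1, 0.05, 0], [0.15, 0.075, 0], [0.173, 0.085, 0], [0.173, 0.085, 0]]' --claw '[-1, -1, -1, -1, -1]'

```text
t: 21.32
tool_pos: [640.6, 144.6, 109.7]
eef_rot: [[0.999, 0.047, -0.003], [0.047, -0.999, -0.003], [-0.003, 0.003, -1.0]]
contact_force: [-0.3, -1.2, -0.8]
width: 0.384
```

```bash
python3 - <<'E'
from h import *
d=cam("wrist");save("w15",d["image"],None,1.25)
plan(640.5,145.5,65,2.8)
E
```

```text
t 21.38 pos [639.  145.2 110. ] w 0.381 F [-0.2  0.3 -0.4] off [ 0.0017 -0.0004  0.0449] rot [ 0.003  0.004 -0.   ]
```

View pics/w15.png

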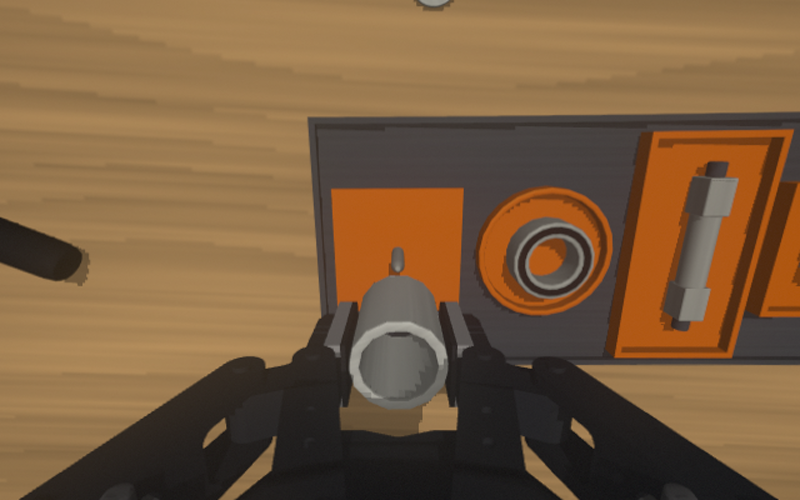

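>>> apply_moves --rot '[[0.003, 0.004, 0], [0.003, 0.004, 0], [0.003, 0.004, 0], [0.003, 0.004, 0]]' --offset '[[0.001, -0.001, 0.03], [0.001, -0.001, 0.047], [0.001, -0.001, 0.05], [0.001, -0.001, 0.05]]' --claw '[-1, -1, -1, -1]'

```text
t: 21.88
tool_pos: [639.7, 146.3, 60.3]
eef_rot: [[0.999, 0.049, 0.0], [0.049, -0.999, 0.0], [0.0, -0.0, -1.0]]
contact_force: [0.4, -0.1, 0.2]
width: 0.383
```

```bash
python3 - <<'E'
from h import *
b=cam("side");save("sd7",b["image"],(180,180,320,300),5)
a=cam("scene");save("sc7",a["image"],(320,200,440,310),5)
plan(640.5,145.5,21,2.8)
E
```

```text
t 21.98 pos [640.3 146.4  61. ] w 0.381 F [ 0.6  1.1 -0. ] off [0.0001 0.0009 0.04  ] rot [-0.    -0.002 -0.   ]
```

View pics/sd7.png

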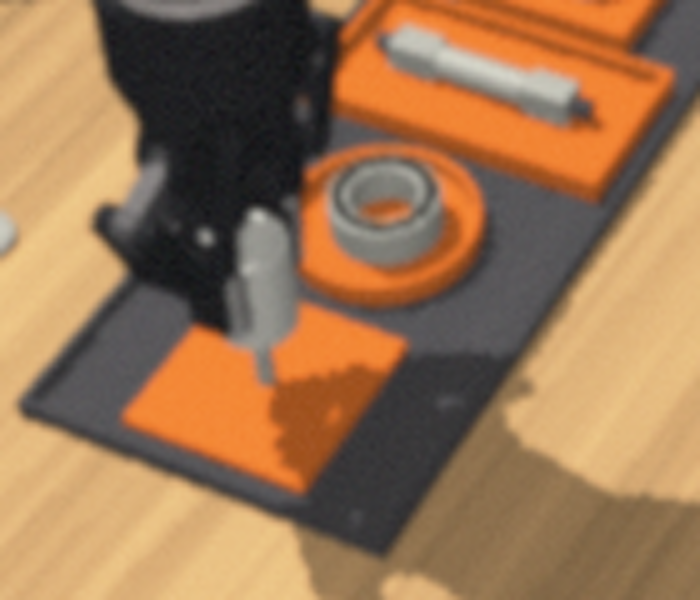

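View pics/sc7.png

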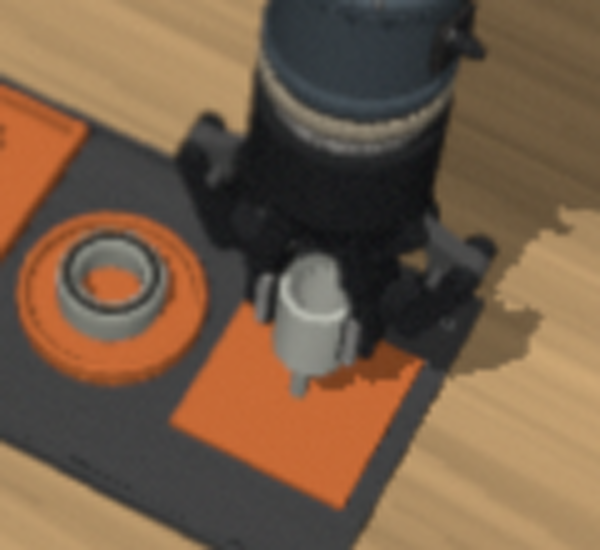

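>>> apply_moves --rot '[[0, 0, 0], [0, 0, 0], [0, 0, 0], [0, 0, 0], [0, 0, 0]]' --offset '[[0, 0.001, 0.012], [0, 0.001, 0.024], [0, 0.001, 0.034], [0, 0.001, 0.039], [0, 0.001, 0.04]]' --claw '[-1, -1, -1, -1, -1]'

```text
t: 22.6
tool_pos: [640.1, 145.3, 21.2]
eef_rot: [[0.999, 0.049, 0.0], [0.049, -0.999, -0.0], [0.0, 0.0, -1.0]]
contact_force: [-2.8, -0.9, 7.2]
width: 0.382
```

>>> apply_moves --rot '[[0, 0, 0], [0, 0, 0], [0, 0, 0]]' --offset '[[0, 0, 0.001], [0, 0, 0.001], [0, 0, 0.001]]' --claw '[-1, -1, -1]'

```text
t: 22.98
tool_pos: [640.0, 145.4, 21.2]
eef_rot: [[0.999, 0.049, 0.0], [0.049, -0.999, -0.0], [0.0, 0.001, -1.0]]
contact_force: [-2.6, -1.5, 6.1]
width: 0.39
```

>>> apply_moves --rot '[[0, 0, 0], [0, 0, 0], [0, 0, 0], [0, 0, 0], [0, 0, 0]]' --offset '[[0, 0, 0], [0, 0, 0], [0, 0, 0], [0, 0, -0.04], [0, 0, -0.09]]' --claw '[0.2, 0.2, 0.2, 0.2, 0.5]'

```text
t: 23.6
tool_pos: [639.0, 145.1, 110.7]
eef_rot: [[0.999, 0.049, -0.003], [0.049, -0.999, -0.001], [-0.003, 0.001, -1.0]]
contact_force: [0.3, 0.9, 0.1]
width: 0.747
```

>>> apply_moves --rot '[[0, 0, 0], [0, 0, 0], [0, 0, 0], [0, 0, 0]]' --offset '[[-0.03, 0, -0.05], [-0.06, 0, -0.1], [-0.08, 0, -0.12], [-0.08, 0, -0.12]]' --claw '[0.5, 0.5, 0.5, 0.5]'

```text
t: 24.1
tool_pos: [559.5, 141.9, 233.1]
eef_rot: [[0.999, 0.05, 0.001], [0.05, -0.999, -0.001], [0.001, 0.001, -1.0]]
contact_force: [-0.0, 0.5, 0.5]
width: 0.75
```

```bash
python3 - <<'E'
from h import *
b=cam("side");save("sd8",b["image"],(180,140,400,300),3.5)
a=cam("scene");save("sc8",a["image"],(220,110,500,320),2.8)
d=cam("wrist");save("w16",d["image"],None,1.25)
plan(640,145,21,2.8)
E
```

```text
t 24.25 pos [559.6 140.9 229.8] w 0.752 F [-0.4  0.3 -1.2] off [ 0.0815 -0.0006  0.2084] rot [ 0.001  0.005 -0.001]
```

View pics/sd8.png

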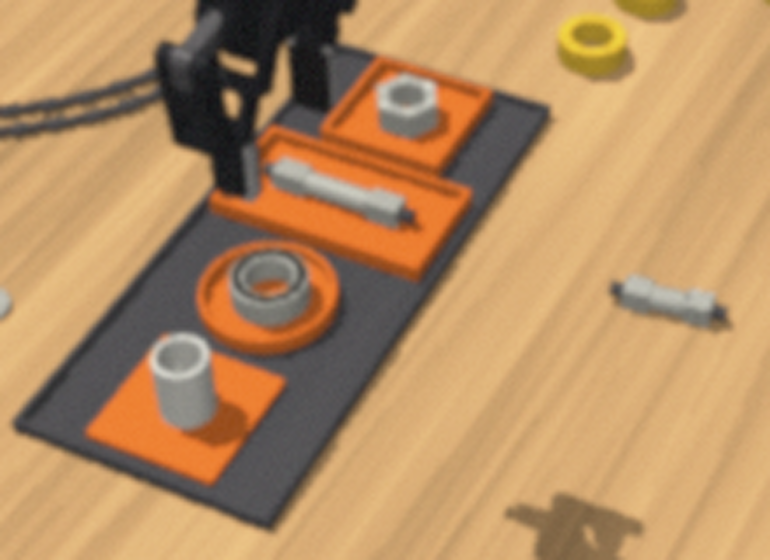

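View pics/sc8.png

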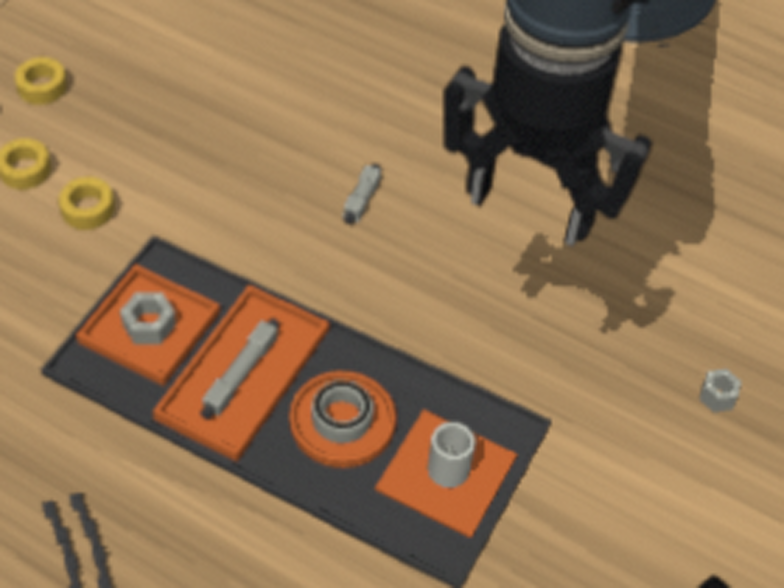

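View pics/w16.png

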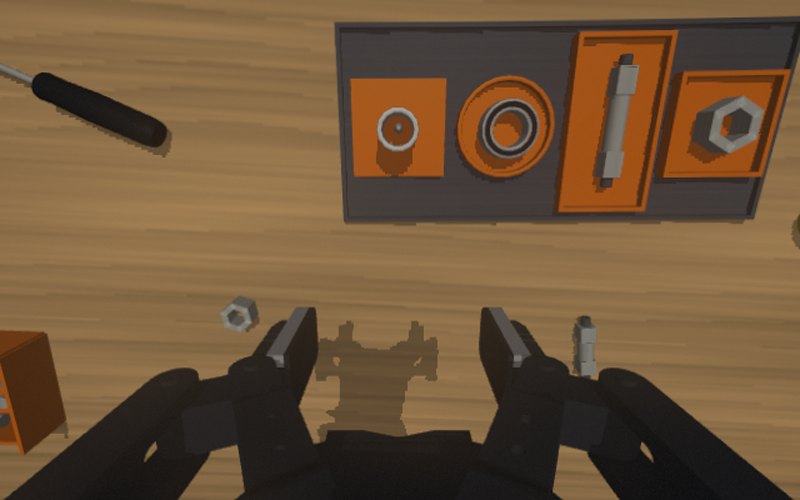

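All four are seated: the wrist view shows the pin inside the sleeve's bore at (398,128), and the sleeve stands upright on the plate in both fixed views. The look-alikes are undisturbed, and the arm is clear.

```bash
python3 -c "
from workcell import ctrl
print(ctrl.job_done())"
```

```text
the job is handed in; nothing more can be done
None
```

I placed all four parts in the order asked and handed the job in at about 24 s:

1. The long axle lies flat in the trough.
2. The steel bearing lies flat in the dish.
3. The large nut lies flat in the square box.
4. The sleeve stands over the pin, lowered until it touched the plate (about 7 N).

The last pictures from all three cameras agree:

- **Placed parts:** each sits flat inside its holder, and the pin shows inside the sleeve's bore.
- **Left alone:** the short axle, the small nut and the yellow rings are where they were.
- **Robot:** the gripper is clear at about z = 230 mm, and the highest force I saw reported was about 8.5 N.

No check failed. The only disagreement was between cameras, a few millimetres (for example, the pin's y came out as 142 in the wrist view and 146 in the fixed views). That was well inside the holders' slack.

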